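# Set the roller pressure screw of a dosing pump

### The job

Swing the dosing pump's hood open by its bar handle until it rests back on its stop. Then turn the winged thumbscrew underneath clockwise until it seats firmly, back it off a quarter turn, and keep it gripped there: the program finishes while still holding the thumbscrew. Leave the glassware and other things on the bench where they stand.

Things in the scene. Friction and masses are not known exactly. Their poses are not given: they have to be found in the camera images.
- pump: White box-shaped pump fixed to the bench, 150 (x) x 160 (y) mm, flat deck 55 mm up. Origin: centre of underside, z up. A 50 mm high hood covers the deck, hinged on its +y edge. Under it the thumbscrew stands at x 0, y -20 mm; within 60 mm of it the deck is clear, beyond is a 27 mm high roller row (y 45 to 70). Loose items beside the pump stay 90 mm from the plane x = 0 or are under 30 mm high.
- hood (a joint): Hood angle: 0 shut, grows as it opens, stop at 2.0 rad (25 deg past upright). Light (about 0.25 kg), no spring: it falls shut when let go before about 1.1 rad and falls gently back onto the stop when let go past about 1.35 rad.
- hood_handle (a point): Middle of the hood's round steel bar handle, 10 mm thick, 90 mm long, parallel to the hinge (pump x). When shut it lies 38 mm outside the hood's -y face (33 mm of free gap between) and 80 mm above the bench; its legs are at the bar's two ends. It can be pinched from above and turns freely between the fingers as the hood swings. Axes as the pump's when shut.
- hood_hinge (a point): Middle of the hinge line, which runs along pump x, at the top of the pump's +y edge, 55.5 mm above the bench. The handle moves on a circle about it: radius 200 mm, starting 7 deg above horizontal, on the -y side, and swinging up and over towards +y. Opened, the hood is all on the +y side of it.
- screw (a joint): Thumbscrew angle in rad: grows as it turns clockwise seen from above (tightening). It seats on a hard stop at 0; negative values are turned back from the seat (a quarter turn back is -1.57). Starts 0.7 to 2.2 rad short of the seat. Steady drag about 0.05 N m, stays where it is left; it does not rise or sink noticeably.
- wing: Grey wing of the thumbscrew, upright flat bar 44 x 12 mm and 26 mm high, to be gripped across its 12 mm thickness; turns with the screw. Origin: middle of its underside on the screw's axis, 68 mm above the bench (top 94 mm); its x is along the 44 mm length, z up. A dark line marks its top on the +x half. At screw value 0 its x points along pump x.
- wing_grip (a point): Point on the screw's axis in the middle of the wing, 82 mm above the bench, a good height to grip; axes as the wing's.
- beaker_a: Loose glass beaker, 60 mm wide, 70 mm high. Origin: centre of its underside. Leave alone.
- beaker_b: Loose white plastic sample cup, 52 mm wide, 60 mm high. Origin: centre of its underside. Leave alone.
- jar_amber: Loose amber glass jar, 48 mm wide, 85 mm high. Origin: centre of its underside. Leave alone.
- spatula: Loose steel spatula, 170 mm long, lying flat on the bench. Origin: centre of its underside. Leave alone.
- bowl_black: Loose black bowl, 110 mm wide, 45 mm high, left side of the bench. Origin: centre of its underside. Leave alone.
- cap_blue: Loose blue screw cap, 40 mm wide, 18 mm high. Origin: centre of its underside. Leave alone.
- bottle_white: Loose white bottle, 64 mm wide, about 140 mm high, right side of the bench. Origin: centre of its underside. Leave alone.
Things that resemble listed ones, but are neither listed nor needed, are in the scene too. Leave any green, purple or yellow look-alike of the pump alone.

How it is judged:
By the outcome, as a careful person would: the job done as asked, in the order asked, and still so for the second after the job is handed in, while the arm keeps its last pose, push and grip.
It also fails if it takes over 61 s, if anything falls off the work surface, if the arm or the gripper's body presses on something with over 40 N, if the wrist force passes 120 N, or if a joint passes its speed limit or range.

### The arm

A 6-joint arm with a two-finger parallel gripper is mounted at the origin on the work surface. World frame = base frame: x ahead of the robot, y to its left, z up, the work surface at z = 0. Lengths are in m, angles in rad, forces in N, time in s.
With the tool pointing down it reaches from about 0.275 to 0.75 m from the base axis. Payload 10.2 kg.
Tool frame: the origin (TCP) lies at the very end of the fingers, on their centre line; the grasp point (between the pads) lies 19 mm behind it; z points along the fingers, y is the line along which they close (so a half turn about z gives the same grasp; the last joint's range is limited). The gripper opens to 88 mm and grips with 3 to 60 N. Pads are 18 mm wide; open, the fingers measure 123 mm over their backs; the gripper's body (75 mm by 187 mm) begins 45 mm behind the grasp point.
Start: joints at [-1.556, 0.313, 1.498, -0, 1.331, -0.223], TCP at [0.124, -0.51, 0.239] pointing down, gripper open.
Joint ranges: [-2.94, 2.94], [-0.97, 2.17], [0.19, 2.56], [-1.23, 4.37], [0.02, 3.11], [-2.88, 2.88]. Speed limits (rad/s): [2.39, 2.39, 3.01, 3.14, 3.14, 3.14].

### API

Orientations are given as a unit quaternion [x, y, z, w].
In Python, from workcell import sensors, vision, r gives the robot as it stands. The module is installed in compiled form; this text tells all that it offers.
- The arm moves only by the tool carry_out, never from a script. Its arguments are lists of equal length, an entry for each row: "slide": the shift along the world's x, y, z in cm, a list of three; "rotation": the turn, a rotation vector about the world's x, y, z in degrees, a list of three; "fingers": the closure, from 0 (fully open) to 1 (shut). In form: {"slide": [[x, y, z], ...], "rotation": [[ax, ay, az], ...], "fingers": [fingers, ...]}. A call has 1 to 10 rows; each row shifts and turns the commanded pose from where the row before left it; what a row does not reach is not made up. A row lasts 1/12 s, in which the tool goes at most 41.7 mm and 7.16 degrees, less where a joint would pass 70% of its speed; a pose out of reach is approached as far as the arm can. A call with a gripper value outside its range is refused whole. The fingers move at their own pace and stop on an object; "squeeze" is the grip in N (left out, the last holds). Time passes only in rows, so rows that do not move let the fingers close. It gives the time, the measured TCP pose, the force, the opening and the grip force at its end, in the units of the state.
- sensors.get_state(): the state, without advancing time (a new reading comes with each control period).
- vision.grab_frame(name): name is "side" or "top" or "wrist"; returns a dict with "color" (384x512x3 uint8, red, green, blue), "fx", "fy", "cx", "cy" (pixels), "rvec" (rotation vector, rad) and "tvec" (3), from world to camera coordinates, as OpenCV has them; the wrist camera has in their place "mount" (4x4, takes a point from camera to tool coordinates, whose origin is the TCP and whose axes are the flange's). Camera axes: x right, y down, z forward; pixel columns grow to the right and rows downward; lengths in m; the calibration is good to about 2 mm. A picture is of the moment at which its call begins: read the wrist's pose just before it. There is no depth.
- r.close_job(): hands the job in; it is judged then, once.
The state is a dict: "t": time; "joints": joint angles; "dq": joint speeds; "joint_efforts": joint torques, N m; "eef_pos": TCP position; "orientation": TCP orientation; "ft_force": force on the tool from outside, world axes, zero at the start; "ft_torque": the same for the moment, N m; "gripper_width": finger opening in m; "grip_force": force on a finger pad.
Only numpy, scipy, OpenCV 4.12 (cv2) and the standard library are available. Lean on these libraries where they do the work, as an engineer would, in place of code of your own. Each camera call takes 0.05 s, during which the arm holds its last target. There are 200 camera calls.

## Working session

There is one attempt and no reset: what is moved stays moved. The work goes in short steps, Python scripts to look and compute and a tool call to move; the robot and the scene stay as the last step left them, time stands still between calls to the robot, and variables do not carry over. Pictures are saved under pics/ and viewed, at most 10 in all, crops included, and the job is handed in when it is done.

Besides the shell and the picture viewer there is one more tool, called after "Request:" by a JSON object that holds its "fn" and its "kwargs", one argument or row to a line. carry_out: Moves the arm, as the interface text tells. Its arguments: {"type":"object","properties":{"slide":{"type":"array"},"rotation":{"type":"array"},"fingers":{"type":"array"},"squeeze":{"type":"number"}},"required":["slide","rotation","fingers"]}

```bash
mkdir -p pics; cat > h.py <<'E'
import numpy as np, cv2
from workcell import sensors, vision, r
from scipy.spatial.transform import Rotation as R
def grab(n,f):
    s=sensors.get_state(); d=vision.grab_frame(n)
    cv2.imwrite(f'pics/{f}.png',d['color'][:,:,::-1]); d['s']=s
    if n=='wrist':
        T=np.eye(4);T[:3,:3]=R.from_quat(s['orientation']).as_matrix();T[:3,3]=s['eef_pos']
        M=T@np.array(d['mount']);d['C']=M[:3,3];d['Rc']=M[:3,:3]
    else:
        A=cv2.Rodrigues(np.array(d['rvec'],float))[0];d['Rc']=A.T;d['C']=-A.T@np.array(d['tvec']).ravel()
    return d
def onz(d,u,v,z):
    k=d['Rc']@np.array([(u-d['cx'])/d['fx'],(v-d['cy'])/d['fy'],1]);return d['C']+k*(z-d['C'][2])/k[2]
def proj(d,p):
    q=d['Rc'].T@(np.array(p)-d['C']);return q[0]/q[2]*d['fx']+d['cx'],q[1]/q[2]*d['fy']+d['cy']
E
python3 - <<'E'
from h import *
import pickle
D={}
for n in('top','side','wrist'):
    D[n]=grab(n,n+'0');print(n,D[n]['C'],D[n]['fx'],D[n]['Rc'][:,2])
pickle.dump(D,open('d0.pkl','wb'))
a=[cv2.imread(f'pics/{n}0.png') for n in('top','side')]
s=sensors.get_state();print(s['t'],s['eef_pos'],s['orientation'],s['gripper_width'])
E
```

```text
top [ 0.18150977 -0.00502937  1.46873656] 490.0946644829066 [ 0.23440507 -0.01667749 -0.97199595]
side [ 0.4549809  -0.71718571  0.80207592] 366.85498704504863 [ 0.03486421  0.69892677 -0.71434295]
wrist [ 0.19064948 -0.49446458  0.38514236] 288.83945741906325 [-0.26051746 -0.06237847 -0.96345191]
0.15 [ 0.12364255 -0.51006636  0.23829957] [ 9.92940481e-01  1.18612755e-01  4.53321695e-05 -4.62386171e-04] 0.08791152315418337
```

View pics/top0.png

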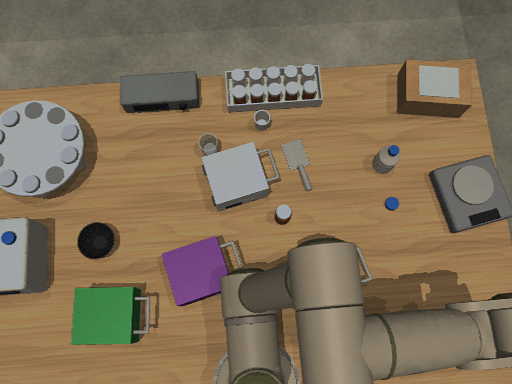

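View pics/side0.png

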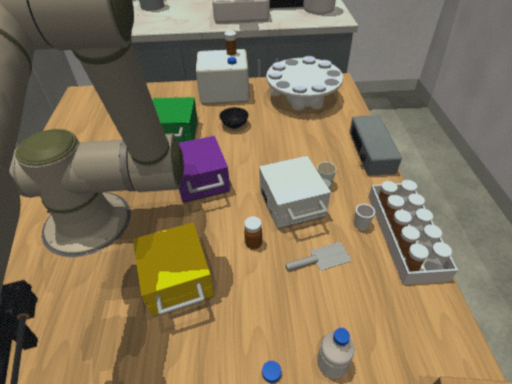

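The top view shows the white pump at about (236,175), with its handle to its right at about (270,165). The side view shows it at (293,190), with the bar at about (308,213). The purple, green and yellow boxes are look-alikes.

```bash
python3 - <<'E'
from h import *
import pickle
D=pickle.load(open('d0.pkl','rb'))
for n,(x0,y0,x1,y1),sd in(('top',(190,130,290,220),(236,172)),('side',(245,140,345,240),(293,182))):
    im=D[n]['color'];hsv=cv2.cvtColor(im,cv2.COLOR_RGB2HSV)
    print(n,hsv[sd[1],sd[0]])
    m=((hsv[...,1]<40)&(abs(hsv[...,2].astype(int)-int(hsv[sd[1],sd[0]][2]))<14)).astype(np.uint8)
    m=cv2.morphologyEx(m,cv2.MORPH_OPEN,np.ones((3,3),np.uint8))
    _,L=cv2.connectedComponents(m); c=(L==L[sd[1],sd[0]]).astype(np.uint8)
    k=max(cv2.findContours(c,0,2)[0],key=cv2.contourArea)
    q=cv2.approxPolyDP(cv2.convexHull(k),5,True)[:,0]
    P=[onz(D[n],u,v,.1055)[:2] for u,v in q.astype(float)]
    print(q.tolist(),np.round(P,4).tolist(),[round(float(np.linalg.norm(P[i]-P[i-1])),4) for i in range(len(P))])
    if len(P)==4: print('centre',np.mean(P,0))
    cv2.imwrite(f'pics/c_{n}.png',cv2.resize(im[y0:y1,x0:x1,::-1],None,fx=4,fy=4,interpolation=cv2.INTER_CUBIC))
a,b=cv2.imread('pics/c_top.png'),cv2.imread('pics/c_side.png')
b=cv2.resize(b,(400,400));a=cv2.copyMakeBorder(a,0,40,0,0,0);cv2.imwrite('pics/cc.png',np.hstack([a,b]))
E
```

```text
top [103  11 168]
[[252, 142], [267, 187], [216, 203], [203, 157]] [[0.6813, -0.0385], [0.5414, -0.0717], [0.5049, 0.0773], [0.6455, 0.1076]] [0.1505, 0.1437, 0.1534, 0.1438]
centre [0.59329086 0.01867538]
side [ 75  17 214]
[[307, 157], [327, 191], [278, 203], [261, 166]] [[0.6469, 0.1085], [0.6771, -0.0363], [0.5419, -0.0693], [0.5088, 0.08]] [0.141, 0.1479, 0.1391, 0.1529]
centre [0.5936773  0.02072301]
```

View pics/cc.png

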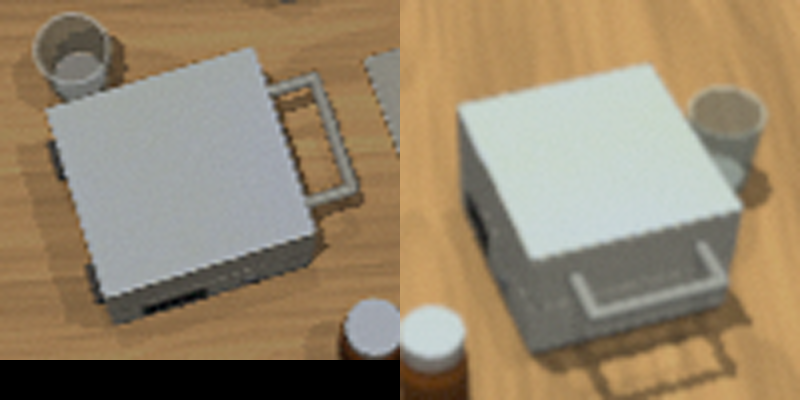

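The crops show the hood top quad cleanly. The bar runs from about (269,149) to (279,177) in the top view. Both views put the pump centre near (0.5935, 0.0195) with yaw near 13°, and the edges come out around 145 x 152 mm against the stated 150 x 160. I'll move above the handle and narrow the fingers to about 27 mm.

Request:
{"fn": "carry_out", "kwargs": {
  "slide": [
    [2.5,2.1,0],
    [2.5,2.1,0],
    [2.5,2.1,0],
    [2.5,2.1,0],
    [2.5,2.1,0],
    [2.5,2.1,0],
    [2.5,2.1,0],
    [2.5,2.1,0],
    [2.5,2.1,0],
    [2.5,2.1,0]
  ],
  "rotation": [
    [0,0,0],
    [0,0,0],
    [0,0,0],
    [0,0,0],
    [0,0,0],
    [0,0,0],
    [0,0,0],
    [0,0,0],
    [0,0,0],
    [0,0,0]
  ],
  "fingers": [0,0,0,0,0,0,0,0,0,0]
}}

```text
t: 0.98
eef_pos: [0.3746, -0.2989, 0.2387]
orientation: [0.993, 0.119, -0.0, -0.0]
ft_force: [-0.5, -0.6, 0.9]
gripper_width: 0.0879
grip_force: 0.0
```

Request:
{"fn": "carry_out", "kwargs": {
  "slide": [
    [2.5,2.1,0],
    [2.5,2.1,0],
    [2.5,2.1,0],
    [2.5,2.1,0],
    [2.5,2.1,0],
    [2.5,2.1,0],
    [2.5,2.1,0],
    [2.5,2.1,0],
    [2.5,2.1,0],
    [2.2,2.1,0]
  ],
  "rotation": [
    [0,0,0],
    [0,0,0],
    [0,0,0],
    [0,0,0],
    [0,0,0],
    [0,0,0],
    [0,0,0],
    [0,0,0],
    [0,0,0],
    [0,0,0]
  ],
  "fingers": [0.69,0.69,0.69,0.69,0.69,0.69,0.69,0.69,0.69,0.69]
}}

```text
t: 1.82
eef_pos: [0.6218, -0.0889, 0.2383]
orientation: [0.993, 0.119, -0.0, -0.0]
ft_force: [0.3, -0.5, -0.2]
gripper_width: 0.0273
grip_force: 0.0
```

```bash
python3 - <<'E'
from h import *
import pickle
D=pickle.load(open('d0.pkl','rb'))
for n,A in(('top',[(269.2,148.8),(278.7,177.5)]),('side',[(293.3,218.3),(325.5,210)])):
    P=[onz(D[n],u,v,.08)[:2] for u,v in A];print(n,P,np.mean(P,0),np.linalg.norm(P[0]-P[1]))
d=grab('wrist','w1');s=d['s'];print(s['t'],s['eef_pos'],s['orientation'],s['gripper_width'],s['ft_force'])
c,q=np.array([.5935,.0195]),np.radians(13)
B=np.array([[np.cos(q),-np.sin(q)],[np.sin(q),np.cos(q)]])
for x in(-45,45):
    p=c+B@np.array([x,-118.5])/1e3; print(p,proj(d,[*p,.08]),proj(D['top'],[*p,.08]),proj(D['side'],[*p,.08]))
cv2.imwrite('pics/w1.png',d['color'][:,:,::-1]); pickle.dump(d,open('w1.pkl','wb'))
E
```

```text
top [array([ 0.66544761, -0.08888387]), array([ 0.57452453, -0.10960202])] [ 0.61998607 -0.09924295] 0.0932536770573514
side [array([ 0.57869917, -0.10277728]), array([ 0.66712926, -0.08104468])] [ 0.62291421 -0.09191098] 0.09106144647765252
1.8167 [ 0.62177606 -0.08885637  0.23826795] [ 9.92926286e-01  1.18732050e-01 -2.75441740e-04 -1.21604070e-04] 0.02728023894365863 [ 0.28641242 -0.52879274 -0.23428691]
[ 0.57631005 -0.10608565] (np.float64(262.23071018523405), np.float64(219.3254321122038)) (np.float64(277.45919435711323), np.float64(177.00239716827912)) (np.float64(292.55482840359196), np.float64(219.32642425971028))
[ 0.66400335 -0.08584006] (np.float64(263.60588017280736), np.float64(138.39386333950324)) (np.float64(268.2235044750709), np.float64(149.32757637028072)) (np.float64(324.6821865095521), np.float64(211.42352471752832))
```

View pics/w1.png

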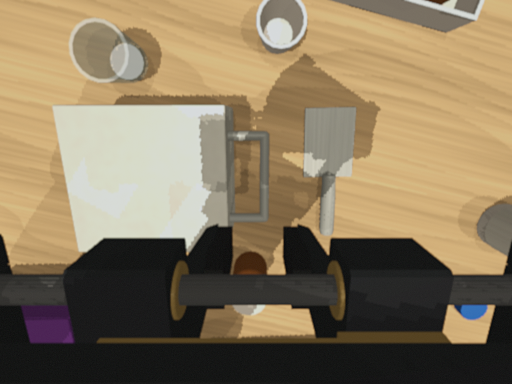

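The wrist view shows the bar from about (264,135) to (264,217), within 2 px of my prediction and square to the fingers. I'll descend and pinch it.

Request:
{"fn": "carry_out", "kwargs": {
  "slide": [
    [-0.1,-0.8,0],
    [0,0,-3],
    [0,0,-3],
    [0,0,-3],
    [0,0,-3],
    [0,0,-2.5],
    [0,0,-2],
    [0,0,-1.2],
    [0,0,0],
    [0,0,0]
  ],
  "rotation": [
    [0,0,0],
    [0,0,0],
    [0,0,0],
    [0,0,0],
    [0,0,0],
    [0,0,0],
    [0,0,0],
    [0,0,0],
    [0,0,0],
    [0,0,0]
  ],
  "fingers": [0.69,0.69,0.69,0.69,0.69,0.69,0.69,0.69,0.69,0.69]
}}

```text
t: 2.7
eef_pos: [0.6197, -0.0988, 0.0622]
orientation: [0.993, 0.118, 0.0, 0.0]
ft_force: [-0.3, -0.9, 0.4]
gripper_width: 0.0269
grip_force: 0.0
```

Request:
{"fn": "carry_out", "kwargs": {
  "slide": [
    [0,0,0],
    [0,0,0],
    [0,0,0],
    [0,0,0],
    [0,0,0]
  ],
  "rotation": [
    [0,0,0],
    [0,0,0],
    [0,0,0],
    [0,0,0],
    [0,0,0]
  ],
  "fingers": [1,1,1,1,1],
  "squeeze": 20
}}

```text
t: 3.12
eef_pos: [0.6198, -0.0966, 0.063]
orientation: [0.993, 0.119, 0.0, -0.001]
ft_force: [-3.0, 8.2, 4.9]
gripper_width: 0.0088
grip_force: 19.7
```

```bash
python3 - <<'E'
import numpy as np
q=np.radians(13);py=np.array([-np.sin(q),np.cos(q)])
a=np.radians(7)+np.linspace(0,1.85,31)
P=np.c_[np.outer(-20*np.cos(a),py),20*np.sin(a)]
print(np.round(np.diff(np.round(P,1),axis=0),1).tolist())
E
```

```text
[[-0.1, 0.1, 1.3], [0.0, 0.3, 1.2], [-0.1, 0.3, 1.1], [-0.1, 0.4, 1.2], [-0.1, 0.5, 1.1], [-0.1, 0.5, 1.2], [-0.2, 0.6, 1.0], [-0.1, 0.7, 1.0], [-0.2, 0.7, 1.0], [-0.2, 0.8, 1.0], [-0.2, 0.8, 0.9], [-0.2, 0.9, 0.8], [-0.2, 1.0, 0.8], [-0.2, 0.9, 0.7], [-0.3, 1.1, 0.6], [-0.2, 1.0, 0.6], [-0.2, 1.1, 0.5], [-0.3, 1.1, 0.5], [-0.3, 1.2, 0.3], [-0.2, 1.1, 0.3], [-0.3, 1.2, 0.3], [-0.3, 1.2, 0.1], [-0.3, 1.2, 0.1], [-0.2, 1.2, 0.0], [-0.3, 1.2, -0.1], [-0.3, 1.2, -0.1], [-0.3, 1.2, -0.3], [-0.2, 1.1, -0.3], [-0.3, 1.2, -0.3], [-0.3, 1.1, -0.5]]
```

Request:
{"fn": "carry_out", "kwargs": {
  "slide": [
    [-0.1,0.2,1.3],
    [0.0,0.3,1.2],
    [-0.1,0.3,1.1],
    [-0.1,0.4,1.2],
    [-0.1,0.5,1.1],
    [-0.1,0.5,1.2],
    [-0.2,0.6,1.0],
    [-0.1,0.7,1.0],
    [-0.2,0.7,1.0],
    [-0.2,0.8,1.0]
  ],
  "rotation": [
    [0,0,0],
    [0,0,0],
    [0,0,0],
    [0,0,0],
    [0,0,0],
    [0,0,0],
    [0,0,0],
    [0,0,0],
    [0,0,0],
    [0,0,0]
  ],
  "fingers": [1,1,1,1,1,1,1,1,1,1],
  "squeeze": 20
}}

```text
t: 3.95
eef_pos: [0.6073, -0.0468, 0.1729]
orientation: [0.993, 0.119, -0.0, -0.001]
ft_force: [2.3, 10.1, -10.7]
gripper_width: 0.0086
grip_force: 21.1
```

Request:
{"fn": "carry_out", "kwargs": {
  "slide": [
    [-0.2,0.8,0.9],
    [-0.2,0.9,0.8],
    [-0.2,1.0,0.8],
    [-0.2,0.9,0.7],
    [-0.3,1.1,0.6],
    [-0.2,1.0,0.6],
    [-0.2,1.1,0.5],
    [-0.3,1.1,0.5],
    [-0.3,1.2,0.3],
    [-0.2,1.1,0.3]
  ],
  "rotation": [
    [0,0,0],
    [0,0,0],
    [0,0,0],
    [0,0,0],
    [0,0,0],
    [0,0,0],
    [0,0,0],
    [0,0,0],
    [0,0,0],
    [0,0,0]
  ],
  "fingers": [1,1,1,1,1,1,1,1,1,1]
}}

```text
t: 4.78
eef_pos: [0.5834, 0.0546, 0.2326]
orientation: [0.993, 0.119, -0.002, 0.0]
ft_force: [-7.8, 0.3, -12.5]
gripper_width: 0.0083
grip_force: 21.2
```

Request:
{"fn": "carry_out", "kwargs": {
  "slide": [
    [-0.3,1.2,0.3],
    [-0.3,1.2,0.1],
    [-0.3,1.2,0.1],
    [-0.2,1.2,0.0],
    [-0.3,1.2,-0.1],
    [-0.3,1.2,-0.1],
    [-0.3,1.2,-0.3],
    [-0.2,1.1,-0.3],
    [-0.3,1.2,-0.3],
    [-0.3,1.1,-0.5]
  ],
  "rotation": [
    [0,0,0],
    [0,0,0],
    [0,0,0],
    [0,0,0],
    [0,0,0],
    [0,0,0],
    [0,0,0],
    [0,0,0],
    [0,0,0],
    [0,0,0]
  ],
  "fingers": [1,1,1,1,1,1,1,1,1,1]
}}

```text
t: 5.62
eef_pos: [0.5563, 0.1719, 0.2216]
orientation: [0.993, 0.118, -0.0, 0.001]
ft_force: [-3.0, -5.7, -8.8]
gripper_width: 0.0084
grip_force: 20.4
```

Request:
{"fn": "carry_out", "kwargs": {
  "slide": [
    [-0.2,1.0,-0.5],
    [-0.1,0.5,-0.3],
    [0,0,0],
    [0,0,0],
    [0,0,0],
    [0,0,0],
    [0,0,0],
    [0,0,0.5],
    [0,0,1],
    [0,0,1.5]
  ],
  "rotation": [
    [0,0,0],
    [0,0,0],
    [0,0,0],
    [0,0,0],
    [0,0,0],
    [0,0,0],
    [0,0,0],
    [0,0,0],
    [0,0,0],
    [0,0,0]
  ],
  "fingers": [1,1,1,0.6,0.6,0.6,0.6,0.6,0.6,0.6]
}}

```text
t: 6.45
eef_pos: [0.5536, 0.1866, 0.2443]
orientation: [0.993, 0.119, -0.0, 0.0]
ft_force: [-0.1, 0.4, 0.7]
gripper_width: 0.0355
grip_force: 0.0
```

Request:
{"fn": "carry_out", "kwargs": {
  "slide": [
    [0,0,2.5],
    [0,0,2.5],
    [0,0,2],
    [0.3,-2,0],
    [0.3,-3,0],
    [0.3,-3,0],
    [0.3,-3,0],
    [0.3,-3,0],
    [0.3,-3,0],
    [0.1,-2,0]
  ],
  "rotation": [
    [0,0,0],
    [0,0,0],
    [0,0,0],
    [0,0,0],
    [0,0,0],
    [0,0,0],
    [0,0,0],
    [0,0,0],
    [0,0,0],
    [0,0,0]
  ],
  "fingers": [0.6,0.6,0.6,0.5,0.5,0.5,0.5,0.5,0.5,0.5]
}}

```text
t: 7.28
eef_pos: [0.5729, -0.0059, 0.315]
orientation: [0.993, 0.118, 0.001, 0.001]
ft_force: [0.6, 1.0, -0.7]
gripper_width: 0.0437
grip_force: 0.0
```

```bash
python3 - <<'E'
from h import *
import pickle
D={n:grab(n,n+'2') for n in('top','side','wrist')}
pickle.dump(D,open('d2.pkl','wb'))
s=sensors.get_state();print(s['t'],s['eef_pos'],s['ft_force'],s['joints'])
for n in D: print(n,proj(D[n],[.598,0,.094]))
a=D['side']['color'][100:260,220:380,::-1]
w=D['wrist']['color'][:,:,::-1]
cv2.imwrite('pics/m2.png',np.hstack([cv2.resize(a,(384,384),interpolation=cv2.INTER_CUBIC),w[:,50:450]]))
E
```

```text
7.4333 [ 0.57280456 -0.00425427  0.3146961 ] [0.5545316  1.19716161 0.05109736] [-2.11918470e-01  3.82436209e-01  1.20579281e+00  8.96773208e-05
  1.55200796e+00  1.12343372e+00]
top (np.float64(240.92837523578538), np.float64(171.10590127756183))
side (np.float64(295.44934595133196), np.float64(186.36659618514386))
wrist (np.float64(256.6545665472021), np.float64(146.9957481423573))
```

View pics/m2.png

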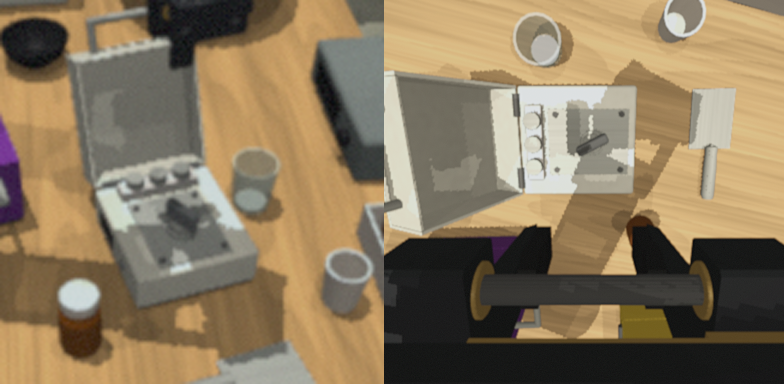

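The hood is open, leaning back behind the deck. The wing is at wrist pixel about (258,144), and I predicted (257,147). I'll zoom in to get its angle and mark.

```bash
python3 - <<'E'
from h import *
import pickle
d=pickle.load(open('d2.pkl','rb'))['wrist'];im=d['color']
c=im[115:175,226:290]
cv2.imwrite('pics/w2c.png',cv2.resize(c[:,:,::-1],None,fx=9,fy=9,interpolation=cv2.INTER_NEAREST))
for a in(0,90,180):
  print(a,proj(d,[.598+.05*np.cos(np.radians(a)),.05*np.sin(np.radians(a)),.094]))
E
```

```text
0 (np.float64(266.1284372700302), np.float64(106.96892008255188))
90 (np.float64(217.907642485319), np.float64(137.71017306653178))
180 (np.float64(247.82960707791852), np.float64(184.28094504298804))
```

View pics/w2c.png

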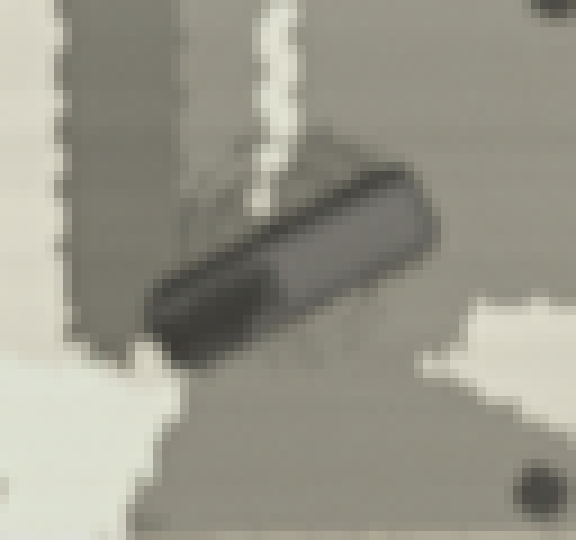

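The mark is on the lower-left half of the wing. The top face runs from crop (172,335) at the marked end to (425,208).

```bash
python3 - <<'E'
from h import *
import pickle
d=pickle.load(open('d2.pkl','rb'))['wrist']
f=lambda u,v:onz(d,226+u/9-.5,115+v/9-.5,.094)
a,b=f(425,208),f(172,335)
# sharper: dark/grey pixels mask of the wing
c=d['color'][115:175,226:290];m=((c.max(2)<125)).astype(np.uint8)
_,L,st,_=cv2.connectedComponentsWithStats(m);i=L[30,33] or L[28,36];ys,xs=np.where(L==i)
P=np.array([onz(d,226+x,115+y,.094)[:2] for x,y in zip(xs,ys)])
(cx,w,an)=cv2.minAreaRect((P*1e4).astype(np.float32));print('rect',cx,w,an)
print((a+b)/2,np.linalg.norm(a-b),np.degrees(np.arctan2(b[1]-a[1],b[0]-a[0])))
E
```

```text
rect (6035.3330078125, 119.79251098632812) (576.4674682617188, 415.51385498046875) 75.69014739990234
[ 0.60135655 -0.00169818  0.094     ] 0.03966936518523915 129.91368523235363
```

Request:
{"fn": "carry_out", "kwargs": {
  "slide": [
    [0.3,0,-1],
    [0.3,0,-1],
    [0.3,0,-1],
    [0.3,0,-1],
    [0.3,0,-1],
    [0.3,0,-1],
    [0.3,0,-1],
    [0.3,0,-1],
    [0.2,0,-1],
    [0,0.3,-1]
  ],
  "rotation": [
    [0,0,6.8],
    [0,0,6.8],
    [0,0,6.8],
    [0,0,6.8],
    [0,0,6.8],
    [0,0,6.8],
    [0,0,6.8],
    [0,0,6.8],
    [0,0,6.8],
    [0,0,6.8]
  ],
  "fingers": [0.4,0.4,0.4,0.4,0.4,0.4,0.4,0.4,0.4,0.4]
}}

```text
t: 8.27
eef_pos: [0.5991, 0.0009, 0.2139]
orientation: [0.755, 0.656, 0.0, 0.0]
ft_force: [0.1, -0.3, -0.4]
gripper_width: 0.0528
grip_force: 0.0
```

Request:
{"fn": "carry_out", "kwargs": {
  "slide": [
    [0,0,-1],
    [0,0,-1],
    [0,0,-1],
    [0,0,-1],
    [0,0,-1],
    [0,0,-1],
    [0,0,-1],
    [0,0,0],
    [0,0,0]
  ],
  "rotation": [
    [0,0,6.8],
    [0,0,6.8],
    [0,0,6.8],
    [0,0,6.8],
    [0,0,6.8],
    [0,0,6.8],
    [0,0,6.8],
    [0,0,0],
    [0,0,0]
  ],
  "fingers": [0.4,0.4,0.4,0.4,0.4,0.4,0.4,0.4,0.4]
}}

```text
t: 9.02
eef_pos: [0.5988, 0.0008, 0.1442]
orientation: [0.43, 0.903, 0.0, 0.0]
ft_force: [0.4, 1.1, -0.3]
gripper_width: 0.0528
grip_force: 0.0
```

```bash
python3 - <<'E'
from h import *
import pickle
d=grab('wrist','w3');s=d['s'];pickle.dump(d,open('w3.pkl','wb'))
print(s['t'],s['eef_pos'],s['gripper_width'],s['joints'],proj(d,[.599,-.001,.094]),R.from_quat(s['orientation']).as_matrix()[:,0])
E
```

```text
9.0167 [0.59876458 0.00080473 0.14421328] 0.05281768343409824 [-1.94192919e-01  5.56284198e-01  1.38966285e+00  1.56133496e-04
  1.19550136e+00 -8.76398036e-01] (np.float64(256.37113653928446), np.float64(211.95647457967635)) [-6.30461717e-01  7.76220344e-01 -1.78746825e-05]
```

View pics/w3.png

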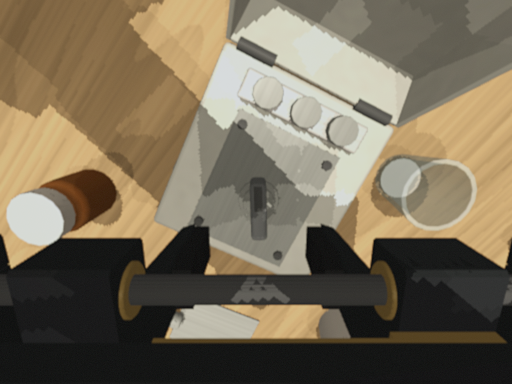

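The wing is now vertical in the wrist view at u≈258, centred between the fingers, with its mark pointing up. I'll descend and grip.

Request:
{"fn": "carry_out", "kwargs": {
  "slide": [
    [0,-0.2,-2],
    [0,0,-2],
    [0,0,-2],
    [0,0,-1.3],
    [0,0,-0.8],
    [0,0,0],
    [0,0,0]
  ],
  "rotation": [
    [0,0,0],
    [0,0,0],
    [0,0,0],
    [0,0,0],
    [0,0,0],
    [0,0,0],
    [0,0,0]
  ],
  "fingers": [0.4,0.4,0.4,0.4,0.4,0.4,0.4]
}}

```text
t: 9.65
eef_pos: [0.5991, -0.0021, 0.0636]
orientation: [0.429, 0.903, 0.0, 0.001]
ft_force: [-0.2, -0.9, 0.4]
gripper_width: 0.053
grip_force: 0.0
```

Request:
{"fn": "carry_out", "kwargs": {
  "slide": [
    [0,0,0],
    [0,0,0],
    [0,0,0],
    [0,0,0],
    [0,0,0],
    [0,0,0],
    [0,0,0],
    [0,0,0]
  ],
  "rotation": [
    [0,0,0],
    [0,0,0],
    [0,0,0],
    [0,0,0],
    [0,0,0],
    [0,0,0],
    [0,0,0],
    [0,0,0]
  ],
  "fingers": [1,1,1,1,1,1,1,1],
  "squeeze": 30
}}

```text
t: 10.32
eef_pos: [0.6006, -0.0009, 0.0634]
orientation: [0.429, 0.903, 0.002, 0.002]
ft_force: [9.8, 8.5, -2.6]
gripper_width: 0.0239
grip_force: 30.0
```

```bash
cat > st.py <<'E'
from h import *
s=sensors.get_state();m=R.from_quat(s['orientation']).as_matrix()[:,0]
print(s['t'],np.round(s['eef_pos'],4),'yaw',np.degrees(np.arctan2(m[1],m[0])).round(2),'F',np.round(s['ft_force'],1),'T',np.round(s['ft_torque'],3),s['gripper_width'],s['grip_force'],'j6',s['joints'][5])
E
python3 st.py
```

```text
10.3167 [ 0.6006 -0.0009  0.0634] yaw 129.21 F [ 9.8  8.5 -2.6] T [ 1.32  -1.754 -0.048] 0.023942558822229974 29.999054074287415 j6 -0.8836671645598356
```

The opening is 24 mm on a 12 mm wing, and there is a side force. I'll give it a moment and look before turning.

Request:
{"fn": "carry_out", "kwargs": {
  "slide": [
    [0,0,0],
    [0,0,0],
    [0,0,0],
    [0,0,0]
  ],
  "rotation": [
    [0,0,0],
    [0,0,0],
    [0,0,0],
    [0,0,0]
  ],
  "fingers": [1,1,1,1]
}}

```text
t: 10.65
eef_pos: [0.6006, -0.0009, 0.0635]
orientation: [0.429, 0.903, 0.002, 0.002]
ft_force: [10.3, 9.2, -3.1]
gripper_width: 0.024
grip_force: 30.0
```

```bash
python3 st.py; python3 - <<'E'
from h import *
D={n:grab(n,n+'4') for n in('top','side','wrist')}
a=D['wrist']['color'][100:300,156:376,::-1];b=D['side']['color'][130:240,240:350,::-1]
cv2.imwrite('pics/m4.png',np.hstack([cv2.resize(a,(440,400)),cv2.resize(b,(360,400),interpolation=cv2.INTER_CUBIC)]))
E
```

```text
10.65 [ 0.6006 -0.0009  0.0635] yaw 129.2 F [10.3  9.2 -3.1] T [ 1.263 -1.762  0.019] 0.024009019310105944 29.99898076057434 j6 -0.8836413866931186
```

View pics/m4.png

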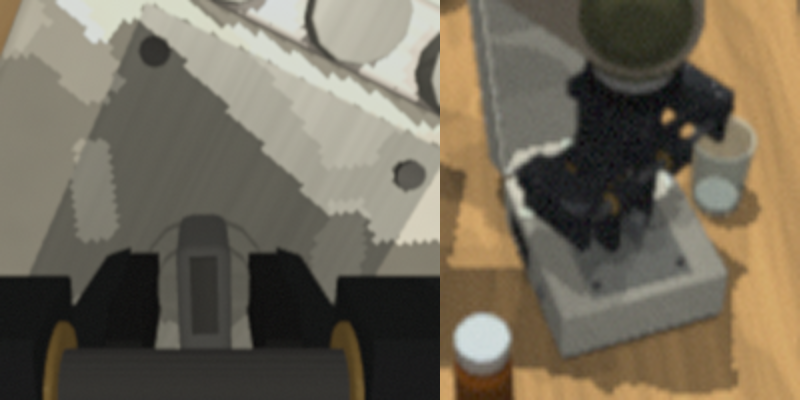

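The fingertips closed on the round collar (about 24 mm) below the wing, not on the wing itself. I'll open, recentre by (1.5, 1) mm, rise 9 mm so the tips clear the collar, and grip again.

Request:
{"fn": "carry_out", "kwargs": {
  "slide": [
    [0,0,0],
    [0,0,0],
    [0.15,0.1,0],
    [0,0,0.9],
    [0,0,0],
    [0,0,0]
  ],
  "rotation": [
    [0,0,0],
    [0,0,0],
    [0,0,0],
    [0,0,0],
    [0,0,0],
    [0,0,0]
  ],
  "fingers": [0.5,0.5,0.5,0.5,0.5,0.5]
}}

```text
t: 11.3
eef_pos: [0.6005, -0.0014, 0.0725]
orientation: [0.429, 0.903, 0.0, 0.001]
ft_force: [-0.6, 0.2, -1.1]
gripper_width: 0.044
grip_force: 0.0
```

Request:
{"fn": "carry_out", "kwargs": {
  "slide": [
    [0,0,0],
    [0,0,0],
    [0,0,0],
    [0,0,0],
    [0,0,0],
    [0,0,0],
    [0,0,0],
    [0,0,0],
    [0,0,0],
    [0,0,0]
  ],
  "rotation": [
    [0,0,0],
    [0,0,0],
    [0,0,0],
    [0,0,0],
    [0,0,0],
    [0,0,0],
    [0,0,0],
    [0,0,0],
    [0,0,0],
    [0,0,0]
  ],
  "fingers": [1,1,1,1,1,1,1,1,1,1],
  "squeeze": 30
}}

```text
t: 12.13
eef_pos: [0.6007, -0.0008, 0.0717]
orientation: [0.429, 0.903, 0.001, 0.001]
ft_force: [4.7, 2.5, -2.5]
gripper_width: 0.0117
grip_force: 30.0
```

```bash
python3 st.py
```

```text
12.1333 [ 0.6007 -0.0008  0.0717] yaw 129.22 F [ 4.7  2.5 -2.5] T [ 0.394 -0.767 -0.009] 0.011670329617464231 29.999197432771325 j6 -0.8816819002491835
```

The opening is now 11.7 mm, so the wing is gripped. I'll turn it clockwise, expecting about 117° to the seat.

Request:
{"fn": "carry_out", "kwargs": {
  "slide": [
    [0,0,0],
    [0,0,0],
    [0,0,0],
    [0,0,0],
    [0,0,0],
    [0,0,0],
    [0,0,0],
    [0,0,0],
    [0,0,0],
    [0,0,0]
  ],
  "rotation": [
    [0,0,-5],
    [0,0,-5],
    [0,0,-5],
    [0,0,-5],
    [0,0,-5],
    [0,0,-5],
    [0,0,-5],
    [0,0,-5],
    [0,0,-5],
    [0,0,-5]
  ],
  "fingers": [1,1,1,1,1,1,1,1,1,1],
  "squeeze": 40
}}

```text
t: 12.97
eef_pos: [0.6002, -0.001, 0.0716]
orientation: [0.772, 0.636, 0.0, -0.0]
ft_force: [0.1, 2.0, -0.8]
gripper_width: 0.0112
grip_force: 40.0
```

```bash
python3 st.py
```

```text
12.9667 [ 0.6002 -0.001   0.0716] yaw 78.99 F [ 0.1  2.  -0.8] T [ 0.274 -0.194  0.066] 0.011247695657026022 39.99710398726165 j6 -0.004791347458995738
```

Request:
{"fn": "carry_out", "kwargs": {
  "slide": [
    [0,0,0],
    [0,0,0],
    [0,0,0],
    [0,0,0],
    [0,0,0],
    [0,0,0],
    [0,0,0],
    [0,0,0],
    [0,0,0],
    [0,0,0]
  ],
  "rotation": [
    [0,0,-5],
    [0,0,-5],
    [0,0,-5],
    [0,0,-5],
    [0,0,-5],
    [0,0,-5],
    [0,0,-5],
    [0,0,-5],
    [0,0,0],
    [0,0,0]
  ],
  "fingers": [1,1,1,1,1,1,1,1,1,1]
}}

```text
t: 13.8
eef_pos: [0.5999, -0.0008, 0.0717]
orientation: [0.942, 0.337, -0.0, -0.0]
ft_force: [-1.6, 3.5, 1.1]
gripper_width: 0.0116
grip_force: 40.0
```

```bash
python3 st.py
```

```text
13.8 [ 0.5999 -0.0008  0.0717] yaw 39.37 F [-1.6  3.5  1.1] T [ 0.601  0.31  -0.016] 0.011633869558979097 40.00064643099904 j6 0.6866025533532698
```

Request:
{"fn": "carry_out", "kwargs": {
  "slide": [
    [0,0,0],
    [0,0,0],
    [0,0,0],
    [0,0,0],
    [0,0,0],
    [0,0,0],
    [0,0,0]
  ],
  "rotation": [
    [0,0,-4],
    [0,0,-4],
    [0,0,-4],
    [0,0,-4],
    [0,0,-4],
    [0,0,0],
    [0,0,0]
  ],
  "fingers": [1,1,1,1,1,1,1]
}}

```text
t: 14.38
eef_pos: [0.5998, -0.0006, 0.0716]
orientation: [0.986, 0.168, -0.0, -0.001]
ft_force: [-1.8, 4.9, 1.1]
gripper_width: 0.0121
grip_force: 40.0
```

```bash
python3 st.py
```

```text
14.3833 [ 0.5998 -0.0006  0.0716] yaw 19.38 F [-1.8  4.9  1.1] T [ 0.816  0.386 -0.055] 0.012098444033256137 40.00070513226092 j6 1.0356174255720434
```

Request:
{"fn": "carry_out", "kwargs": {
  "slide": [
    [0,0,0],
    [0,0,0],
    [0,0,0],
    [0,0,0],
    [0,0,0]
  ],
  "rotation": [
    [0,0,-2],
    [0,0,-2],
    [0,0,-2],
    [0,0,0],
    [0,0,0]
  ],
  "fingers": [1,1,1,1,1]
}}

```text
t: 14.8
eef_pos: [0.5997, -0.0005, 0.0716]
orientation: [0.993, 0.117, -0.001, -0.001]
ft_force: [-2.4, 5.1, 2.2]
gripper_width: 0.0118
grip_force: 40.0
```

```bash
python3 st.py
```

```text
14.8 [ 5.997e-01 -5.000e-04  7.160e-02] yaw 13.4 F [-2.4  5.1  2.2] T [0.818 0.403 0.042] 0.011847372351752806 40.000689094886184 j6 1.1399841383823255
```

Request:
{"fn": "carry_out", "kwargs": {
  "slide": [
    [0,0,0],
    [0,0,0],
    [0,0,0],
    [0,0,0]
  ],
  "rotation": [
    [0,0,-2],
    [0,0,-2],
    [0,0,0],
    [0,0,0]
  ],
  "fingers": [1,1,1,1]
}}

```text
t: 15.13
eef_pos: [0.5998, -0.0005, 0.0717]
orientation: [0.997, 0.083, -0.001, -0.0]
ft_force: [-2.1, 4.6, 1.6]
gripper_width: 0.012
grip_force: 40.0
```

```bash
python3 st.py
```

```text
15.1333 [ 5.998e-01 -5.000e-04  7.170e-02] yaw 9.51 F [-2.1  4.6  1.6] T [0.86  0.306 0.832] 0.011978870946345385 40.00055959448218 j6 1.2085704339736563
```

Request:
{"fn": "carry_out", "kwargs": {
  "slide": [
    [0,0,0],
    [0,0,0],
    [0,0,0],
    [0,0,0]
  ],
  "rotation": [
    [0,0,-2],
    [0,0,-2],
    [0,0,0],
    [0,0,0]
  ],
  "fingers": [1,1,1,1],
  "squeeze": 50
}}

```text
t: 15.47
eef_pos: [0.5997, -0.0006, 0.0716]
orientation: [0.999, 0.048, -0.001, -0.0]
ft_force: [-1.7, 4.1, 2.1]
gripper_width: 0.0128
grip_force: 54.9
```

```bash
python3 st.py
```

```text
15.4667 [ 0.5997 -0.0006  0.0716] yaw 5.56 F [-1.7  4.1  2.1] T [0.78  0.379 1.266] 0.01279584267796981 54.937045918777585 j6 1.2777583572799938
```

The torque rose to 1.27 N m near yaw 12–13°, so the screw is firmly seated where expected. Now I'll back off a quarter turn, to tool yaw about 102.5°.

Request:
{"fn": "carry_out", "kwargs": {
  "slide": [
    [0,0,0],
    [0,0,0],
    [0,0,0],
    [0,0,0],
    [0,0,0],
    [0,0,0],
    [0,0,0],
    [0,0,0],
    [0,0,0],
    [0,0,0]
  ],
  "rotation": [
    [0,0,3],
    [0,0,4],
    [0,0,5],
    [0,0,5],
    [0,0,5],
    [0,0,5],
    [0,0,5],
    [0,0,5],
    [0,0,5],
    [0,0,5]
  ],
  "fingers": [1,1,1,1,1,1,1,1,1,1],
  "squeeze": 40
}}

```text
t: 16.3
eef_pos: [0.6, -0.0009, 0.0717]
orientation: [0.896, 0.443, -0.0, -0.0]
ft_force: [-1.5, 3.1, 0.1]
gripper_width: 0.0114
grip_force: 40.0
```

Request:
{"fn": "carry_out", "kwargs": {
  "slide": [
    [0,0,0],
    [0,0,0],
    [0,0,0],
    [0,0,0],
    [0,0,0],
    [0,0,0],
    [0,0,0],
    [0,0,0],
    [0,0,0],
    [0,0,0]
  ],
  "rotation": [
    [0,0,5],
    [0,0,5],
    [0,0,5],
    [0,0,5],
    [0,0,5],
    [0,0,5],
    [0,0,5],
    [0,0,5],
    [0,0,5],
    [0,0,5]
  ],
  "fingers": [1,1,1,1,1,1,1,1,1,1]
}}

```text
t: 17.13
eef_pos: [0.6005, -0.001, 0.0717]
orientation: [0.625, 0.781, 0.001, 0.0]
ft_force: [2.2, 3.7, -1.7]
gripper_width: 0.0119
grip_force: 40.0
```

Request:
{"fn": "carry_out", "kwargs": {
  "slide": [
    [0,0,0],
    [0,0,0],
    [0,0,0],
    [0,0,0],
    [0,0,0]
  ],
  "rotation": [
    [0,0,0],
    [0,0,0],
    [0,0,0],
    [0,0,0],
    [0,0,0]
  ],
  "fingers": [1,1,1,1,1]
}}

```text
t: 17.55
eef_pos: [0.6005, -0.001, 0.0717]
orientation: [0.628, 0.778, 0.0, 0.0]
ft_force: [3.0, 4.3, -1.4]
gripper_width: 0.0115
grip_force: 40.0
```

```bash
python3 st.py; python3 - <<'E'
from h import *
D={n:grab(n,n+'5') for n in('side','wrist')}
a=D['wrist']['color'][100:300,156:376,::-1];b=D['side']['color'][90:240,220:370,::-1]
cv2.imwrite('pics/m5.png',np.hstack([cv2.resize(a,(440,400)),cv2.resize(b,(360,400),interpolation=cv2.INTER_CUBIC)]))
E
```

```text
17.55 [ 0.6005 -0.001   0.0717] yaw 102.14 F [ 3.   4.3 -1.4] T [ 0.593 -0.664  0.068] 0.011469027805530392 39.998352359980345 j6 -0.4089215490380646
```

View pics/m5.png

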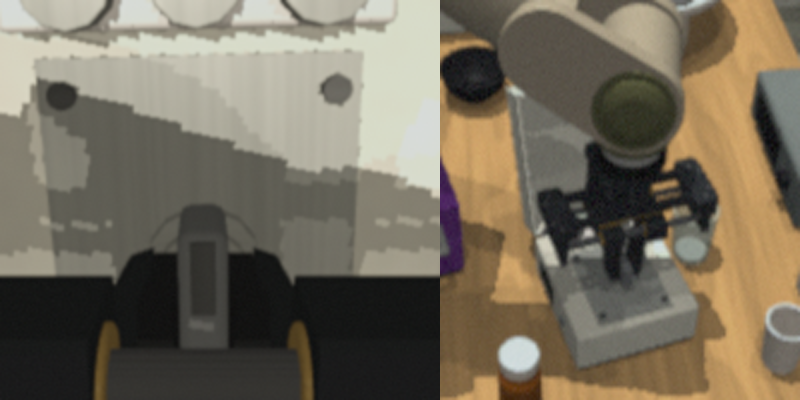

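The wing is held square in the pads. It is 1.3° short of square to the pump by the deck plate edge, which runs from (35,60) to (362,52), and the hood still stands open. I'll add 1° and hand in.

Request:
{"fn": "carry_out", "kwargs": {
  "slide": [
    [0,0,0],
    [0,0,0],
    [0,0,0],
    [0,0,0]
  ],
  "rotation": [
    [0,0,1],
    [0,0,0],
    [0,0,0],
    [0,0,0]
  ],
  "fingers": [1,1,1,1]
}}

```text
t: 17.98
eef_pos: [0.6005, -0.001, 0.0717]
orientation: [0.622, 0.783, 0.0, 0.0]
ft_force: [3.2, 4.5, -2.3]
gripper_width: 0.0115
grip_force: 40.0
```

```bash
python3 st.py; python3 -c "
from workcell import r
print(r.close_job())"
```

```text
17.9833 [ 0.6005 -0.001   0.0717] yaw 103.13 F [ 3.2  4.5 -2.3] T [ 0.586 -0.698 -0.008] 0.011541961744199468 39.99825865030289 j6 -0.42631709089751035
the job is handed in; nothing more can be done
None
```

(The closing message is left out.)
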